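# Close the split gear head on its dowels and hold it shut

### The arm

A 6-joint arm with a two-finger parallel gripper is mounted at the origin on the work surface; the furniture and walls round the work are solid. World frame = base frame: x ahead of the robot, y to its left, z up, the work surface at z = 0. Lengths are in m, angles in rad, forces in N, time in s.
With the tool pointing down it reaches from about 0.3 to 0.875 m from the base axis. Payload 6.4 kg.
Tool frame: the origin (TCP) lies at the very end of the fingers, on their centre line; the grasp point (between the pads) lies 19 mm behind it (ctrl.pinch_z is the distance from the TCP to the grasp point, in m); z points along the fingers, x is the direction in which the jaws open and shut, and the axes are right-handed (so a half turn about z gives the same grasp; the last joint's range is limited). The gripper opens to 88 mm and grips with 3 to 60 N. Pads are 18 mm wide; open, the fingers measure 123 mm over their backs; the gripper's body (75 mm by 187 mm) begins 45 mm behind the grasp point.
Start: joints at [-1.473, 0.181, 1.607, -0, 1.354, -0.206], TCP at [0.172, -0.549, 0.239] pointing down, gripper open.
Joint ranges: [-2.99, 2.99], [-0.89, 2.07], [0.3, 2.58], [-1.14, 4.28], [0, 2.63], [-3.12, 3.12]. Speed limits (rad/s): [2.57, 2.57, 3.01, 3.14, 3.14, 3.14].

### API

Orientations are given as a unit quaternion [x, y, z, w].
In Python, from workcell import ctrl gives the robot as it stands. The module is installed in compiled form; this text tells all that it offers.
- The arm moves only by the tool move_arm, never from a script. Its argument "plan" is a list of rows, each an object with "gripper": the gripper command: -1 is shut, 1 is fully open, values between are in proportion; "linear": the shift along the world's x, y, z in mm, a list of three; "spin": the turn about the world's z in rad. In form: [{"gripper": gripper, "linear": [x, y, z], "spin": spin}, ...]. A call has 1 to 8 rows; each row is the pose to reach, as a shift and turn from the pose commanded when the call began; what a row does not reach only later rows make up. A row lasts 1/10 s, in which the tool goes at most 50 mm and 8.59 degrees, less where a joint would pass 70% of its speed; a pose out of reach is approached as far as the arm can. A call with a gripper value outside its range is refused whole. The fingers move at their own pace and stop on an object; "squeeze" is the grip in N (left out, the last holds). Time passes only in rows, so rows that repeat a pose let the fingers close. It gives the time, the measured TCP pose, the force and the opening at its end, in the units of the state.
- ctrl.get_obs(): the state, without advancing time (a new reading comes with each control period).
- ctrl.camera(name): name is "scene" or "top" or "wrist"; returns a dict with "frame" (480x640x3 uint8, red, green, blue), "z_map" (480x640 float32, m along the optical axis (not along the pixel's ray), 0 where there is no reading), "fx", "fy", "cx", "cy" (pixels), "dist_coeffs" ([k1, k2, p1, p2, k3] as OpenCV has them; the pictures are not rectified), "xyz" and "rotation" of the camera in the world. Camera axes: x right, y down, z forward; pixel columns grow to the right and rows downward; lengths in m; the calibration is good to about 2 mm. A picture is of the moment at which its call begins.
- ctrl.finish_job(): hands the job in, once; it reports no verdict.
The state is a dict: "t": time; "joint_positions": joint angles; "dq": joint speeds; "tau": joint torques, N m; "tool_pos": TCP position; "orientation": TCP orientation; "wrist_force": force on the tool from outside, world axes, zero at the start; "wrist_torque": the same for the moment, N m; "grip_width": opening from 0.0 (shut) to 1.0 (fully open).
Only numpy, scipy, OpenCV 4.12 (cv2) and the standard library are available. Lean on these libraries where they do the work, as an engineer would, in place of code of your own. Each camera call takes 0.05 s, during which the arm holds its last target. There are 200 camera calls.

### The job

Close up the wet polisher's split gear head: first turn the black selector dial on the aluminium lower half until its white pointer lines up with the red index mark. Then pick up the loose green cover, lower it nose over nose onto the two steel dowels and press it down firmly against the spring until the joint is fully closed all round. The program finishes while still holding the pair pressed shut, with the dial still on its mark and the things standing about left where they are.

Things in the scene. Friction and masses are not known exactly. Their poses are not given: they have to be found in the camera images.
- housing: Lower half of the gear head, aluminium, fixed. Body 80 (x) by 90 (y), 44 mm tall, flat top = split plane; rounded nose 44 wide to y = -80 mm; at +y a 68 mm wide extension, same height, to y = +109 mm, carries the dial. Dark clamping feet reach x = +/-61 mm, 15 mm high. Two dowels and a spring shaft stand on it. Origin: centre of the underside of the 80 x 90 body, on the slab.
- seat (a point): Point in the split plane of the lower half, 44 mm above its origin, axes as housing. The cover's origin belongs here, with the cover's axes along the housing's.
- seat_nose (a point): Point in the split plane at the nose of the lower half, (0, -58, 44) mm in the housing.
- index_mark (a point): Red index mark, a small block (5 x 9 mm, 5 mm high) on top of the lower half, beyond the dial at (0, 103.5, 49) mm in the housing.
- dial (a joint): Selector dial angle, rad, counterclockwise from above positive, -1.6 to 1.6, about the vertical axis at (0, 68) mm in the housing. At 0 the white pointer points along +y at the red mark. Stays where left (0.05 N m). Black disc, radius 30, top 8 mm above the split plane, with a flat on the side away from the pointer: only within about 0.14 of 0 does the flat let the cover pass down beside it.
- dial_grip (a point): Point on the dial's axis, turning with it, 36 mm above the split plane (80 mm above the slab): where to grip the black bar knob, 13 mm thick, 30 mm long along the pointer (this point's y), top 44 mm above the split plane. Grip across its thickness (this point's x). Fingertips 17 mm above the split plane clear dowels and disc.
- cover: Upper half, green, loose, 0.22 to 0.34 kg, split face down on the slab. Plate 80 (x) by 90 (y) by 18 mm, rounded nose to y = -80; two 12 mm through holes at (-27, -32) and (27, 24) mm. Grip rib on the middle of its top, 18 (x) by 50 (y), 30 high: top 48 mm above the origin. Two screw heads 4 mm high. Origin: centre of the plate's underside. 12 to 25 N closes the joint.
- cover_nose (a point): Point on the underside of the cover's nose, (0, -58, 0) mm in the cover.
- cover_rib (a point): Middle of the grip rib, (0, 0, 42) mm in the cover; grip it across its x.
- pad_disc: Bystander: black polishing pad on an orange-rimmed backing plate, 100 mm diameter, 29 mm high, loose. Origin at the underside.
- spanner: Bystander: grey flat pin spanner, 160 x 48 x 10 mm, loose, behind the work. Origin at the underside.
- bottle: Bystander: white plastic bottle with a red spout, 47 mm diameter, 134 mm high, loose, behind the work. Origin at the underside.
- sample: Bystander: grey polished stone sample, 60 x 60 x 11 mm, loose, behind the work. Origin at the underside.
- dowel_a (a point): Tip of a steel dowel of the lower half at (-27, -32) mm in the housing: 10 mm diameter, stands 15 mm above the split plane, the last 4 mm taper to 5 mm diameter.
- dowel_b (a point): Tip of the other, equal dowel at (27, 24) mm in the housing.
- plunger (a joint): How far (m) the spring-loaded steel shaft end is pushed down, 0 to 0.008. 22 mm diameter, in a round well at (0, 0) of the housing, top 6 mm above the split plane at 0. Starts to yield at about 5.5 N, is level with the split plane (0.006) at about 11 N, and lifts the cover again when it is let go.
Mind the look-alikes: they are no part of the job. Of the things that look like the cover, the largest one is meant.

How it is judged:
On the way, in this order (a step that is already met when the one before it is completed fails the run):
1. the dial's pointer is on the index mark, while the cover is not yet on the lower half (value of joint dial between -0.12 and 0.12 rad and horizontal distance between seat and cover above 0.03 m), for 0.2 s.
2. the cover is lifted clear of the slab (height (world z) of cover above 0.03 m and angle between cover's own z axis and vertical below 0.3 rad), for 0.2 s.
3. the cover is threaded on both dowels (horizontal distance between seat and cover below 0.003 m and horizontal distance between seat_nose and cover_nose below 0.005 m and z of cover in the frame of seat below 0.009 m), for 0.1 s.
At the end, for the whole second after the job is handed in: robot's hand on the cover (over 4 N), pressing it on the lower half with over 8 N: gap under 1.5 mm (nose 2 mm), tilt under 0.03 rad, within 2.5 mm of its seat (nose 4 mm), at rest; dial within 0.12 rad of its mark (z of cover in the frame of seat between -0.003 and 0.0015 m and z of cover_nose in the frame of seat_nose below 0.002 m and horizontal distance between seat and cover below 0.0025 m and horizontal distance between seat_nose and cover_nose below 0.004 m and angle between the z axis of cover and the z axis of seat, either way round below 0.03 rad and value of joint dial between -0.12 and 0.12 rad and contact force between cover and housing above 8 N and contact force between any of the fingers, the arm and cover above 4 N and linear speed of cover below 0.02 m/s); the arm keeps its last pose, push and grip.
It fails at once if a bystander is shifted by more than 20 mm (distance of any of pad_disc, spanner, bottle, sample from where it was at the start of the episode above 0.02 m).
It also fails if it takes over 54 s, if anything falls off the work surface, if the arm or the gripper's body presses on something with over 40 N, if the wrist force passes 120 N, or if a joint passes its speed limit or range.

## Working session

There is one attempt and no reset: what is moved stays moved. The work goes in short steps, Python scripts to look and compute and a tool call to move; the robot and the scene stay as the last step left them, time stands still between calls to the robot, and variables do not carry over. Pictures are saved under pics/ and viewed, about 8 in all and at most 12, crops included, and the job is handed in when it is done.

Besides the shell and the picture viewer there is one more tool, called after "Emit:" as name(argument=value, ...) on one line, values as JSON. move_arm: Moves the arm, as the interface text tells. Its arguments: {"type":"object","properties":{"plan":{"type":"array"},"squeeze":{"type":"number"}},"required":["plan"]}

```bash
mkdir -p pics
cat > h.py <<'E'
import numpy as np, cv2
from workcell import ctrl
def shot(n):
    c=ctrl.camera(n); np.savez(f'{n}.npz',**{k:np.array(v) for k,v in c.items()}); return c
def R(c):
    r=np.array(c['rotation'],float)
    if r.shape==(3,3): return r
    from scipy.spatial.transform import Rotation as Ro
    return Ro.from_quat(r).as_matrix()
def K(c): return np.array([[c['fx'],0,c['cx']],[0,c['fy'],c['cy']],[0,0,1.]])
def rays(c,px):
    p=cv2.undistortPoints(np.array(px,float).reshape(-1,1,2),K(c),np.array(c['dist_coeffs'],float)).reshape(-1,2)
    return np.c_[p,np.ones(len(p))]@R(c).T
def cloud(c):
    v,u=np.mgrid[:480,:640]; d=rays(c,np.c_[u.ravel(),v.ravel()])
    return (d*c['z_map'].reshape(-1,1)+np.array(c['xyz'])).reshape(480,640,3)
def onz(c,px,z):
    d=rays(c,px); o=np.array(c['xyz']); return o+d*((z-o[2])/d[:,2])[:,None]
E
python3 - <<'E'
from h import *
ims=[]
for n in('scene','top'):
    c=shot(n); cv2.imwrite(f'pics/{n}1.png',c['frame'][:,:,::-1]); print(n,c['xyz'],np.round(R(c),3).tolist(),c['fx'],np.round(c['dist_coeffs'],3))
print(ctrl.get_obs(),ctrl.pinch_z)
E
```

```text
scene [-0.2502682   0.63132504  0.47866421] [[-0.537, -0.346, 0.769], [-0.843, 0.244, -0.479], [-0.022, -0.906, -0.423]] 466.25970624079264 [-0.002  0.     0.     0.     0.   ]
top [0.38777198 0.20097938 1.48492652] [[0.002, -0.996, 0.085], [-1.0, -0.002, 0.005], [-0.005, -0.085, -0.996]] 584.7369080802081 [0.024 0.    0.    0.    0.   ]
{'t': 0.1, 'joint_positions': array([-1.47333521e+00,  1.81466825e-01,  1.60785143e+00, -2.13710468e-06,
        1.35378502e+00, -2.06322110e-01]), 'dq': array([-0.00182843, -0.0008262 , -0.00242646, -0.00132279, -0.00068747,
        0.00022289]), 'tau': array([ 1.24632734e-03, -4.34819770e+01, -3.42695367e+01,  7.04049272e-02,
        3.39951273e-02, -3.16095498e-05]), 'tool_pos': array([ 0.17196007, -0.54821057,  0.23792753]), 'orientation': array([ 8.05956585e-01, -5.91974166e-01, -5.05012621e-04, -5.61651422e-04]), 'wrist_force': array([-0.92989306,  0.0691113 , -0.37033337]), 'wrist_torque': array([-0.02219392, -0.03740431,  0.01756464]), 'grip_width': 1.0009515010449024} 0.0187
```

View pics/top1.png

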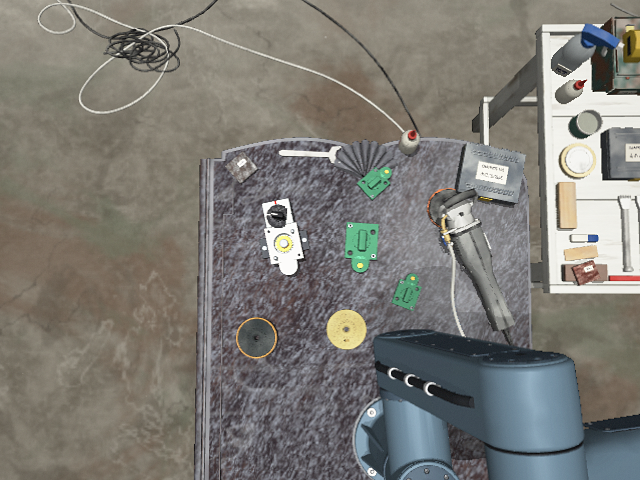

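View pics/scene1.png

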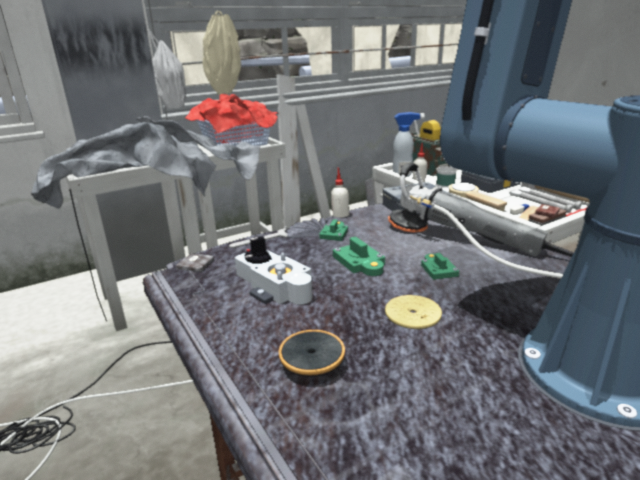

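Top view: lower half at (283,240), dial (278,214), red mark near (275,202). Cover candidates, all green: (362,244), the largest; (375,182), small; (406,291), small. I choose (362,244). The bystanders are the pad (257,338), spanner (310,154), bottle (409,142) and sample (241,166).

Run:
```python
from h import *
c=dict(np.load('top.npz')); f=c['frame']; P=cloud(c)
hsv=cv2.cvtColor(f,cv2.COLOR_RGB2HSV)
g=cv2.inRange(hsv,(60,80,40),(95,255,255)); n,l,s,ce=cv2.connectedComponentsWithStats(g)
for i in range(1,n):
    if s[i,4]<60: continue
    m=l==i; p=P[m]; ok=c['z_map'][m]>0
    print(s[i],ce[i].round(1),'med',np.median(p,0).round(4),'zmax',p[:,2].max().round(3),'min',p.min(0).round(3),'max',p.max(0).round(3))
    q=p[(p[:,2]>0.008)&(p[:,2]<0.026)][:,:2]; 
    r=cv2.minAreaRect((q*1000).astype(np.float32)); print(' rect',r)
    t=p[p[:,2]>0.038][:,:2]
    if len(t)>5: print(' rib',cv2.minAreaRect((t*1000).astype(np.float32)))
    print(' slab z',np.median(P[s[i,1]-6:s[i,1]-2,s[i,0]:s[i,0]+s[i,2]][...,2]))
roi=np.s_[190:285,250:320]
p=P[roi].reshape(-1,3); 
q=p[(p[:,2]>.038)&(p[:,2]<.048)][:,:2]; print('housing',len(q),cv2.minAreaRect((q*1000).astype(np.float32)),q.mean(0))
k=p[p[:,2]>.07]; print('knob',len(k),k.mean(0),cv2.minAreaRect((k[:,:2]*1000).astype(np.float32)))
red=cv2.inRange(hsv,(0,150,80),(8,255,255))[roi]>0; print('red',red.sum(),P[roi][red].mean(0))
crop=np.hstack([cv2.resize(f[185:285,245:325],None,fx=5,fy=5,interpolation=2),cv2.resize(f[205:285,335:395],(375,500),interpolation=2)])
cv2.imwrite('pics/crop1.png',cv2.resize(crop,(775,500))[:,:,::-1])
```

```text
[570 116  19  22 107] [575.7 129.2] med [ 0.7754 -0.4532  0.0056] zmax 0.025 min [ 0.758 -0.488 -0.012] max [ 0.807 -0.447  0.025]
 rect ((777.5859375, -459.9952087402344), (56.80319595336914, 19.850730895996094), 33.41313934326172)
 slab z -0.014873785184363553
[357 167  35  33 624] [374.9 181.6] med [0.6392 0.0566 0.0135] zmax 0.04 min [ 0.596  0.013 -0.004] max [0.679 0.101 0.04 ]
 rect ((645.3003540039062, 51.93989562988281), (56.91329574584961, 89.09076690673828), 41.49917221069336)
 rib ((633.5062866210938, 62.50419998168945), (5.857902526855469, 27.159006118774414), 41.6745491027832)
 slab z 0.009658208607442598
[ 345  222   34   51 1264] [360.9 243.9] med [0.4817 0.0943 0.0192] zmax 1.485 min [ 0.388  0.047 -0.005] max [0.539 0.201 1.485]
 rect ((473.2434387207031, 93.31578063964844), (79.23407745361328, 124.85246276855469), 86.52594757080078)
 rib ((442.15093994140625, 132.1222686767578), (38.83009719848633, 171.13064575195312), 51.08354949951172)
 slab z -0.000446958659968022
[392 274  30  37 644] [406.8 292.4] med [ 0.3594 -0.0217  0.0139] zmax 0.042 min [ 0.317 -0.058 -0.007] max [0.407 0.015 0.042]
 rect ((367.0401916503906, -24.36215591430664), (57.85639190673828, 87.06470489501953), 69.1236343383789)
 rib ((355.5238952636719, -21.556941986083984), (7.612321853637695, 31.010988235473633), 67.29808807373047)
 slab z 0.00018348053577055268
housing 1249 ((496.8555603027344, 289.96551513671875), (188.6425323486328, 80.10799407958984), 12.4764404296875) [0.49091162 0.28803858]
knob 111 [0.49858674 0.270114   0.51539441] ((477.47369384765625, 249.64874267578125), (202.40736389160156, 26.299415588378906), 35.886024475097656)
red 3 [0.58304645 0.30672789 0.04944077]
```

View pics/crop1.png

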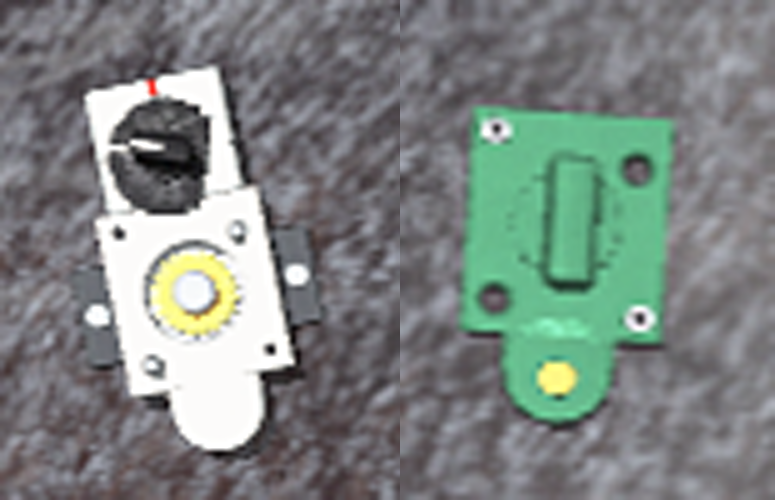

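Housing and cover found. The pointer stands about 1.25 rad counterclockwise of the mark, and the choice of cover is confirmed by its two holes, rib and full size. Going above the housing.

Emit:
move_arm(plan=[{"gripper": 1, "linear": [28, 42, 10], "spin": 0.0}, {"gripper": 1, "linear": [56, 84, 20], "spin": 0.0}, {"gripper": 1, "linear": [84, 126, 30], "spin": 0}, {"gripper": 1, "linear": [112, 168, 40], "spin": 0}, {"gripper": 1, "linear": [140, 210, 50], "spin": 0}, {"gripper": 1, "linear": [168, 252, 60], "spin": 0}, {"gripper": 1, "linear": [200, 300, 60], "spin": 0}, {"gripper": 1, "linear": [228, 349, 60], "spin": 0}])

```text
t: 0.9
tool_pos: [0.3893, -0.2175, 0.299]
orientation: [0.806, -0.592, 0.001, 0.0]
wrist_force: [0.5, 0.4, -0.2]
grip_width: 1.001
```

Emit:
move_arm(plan=[{"gripper": 1, "linear": [10, 45, 0], "spin": 0.14}, {"gripper": 1, "linear": [20, 90, 0], "spin": 0.28}, {"gripper": 1, "linear": [30, 135, 0], "spin": 0.42}, {"gripper": 1, "linear": [40, 180, 0], "spin": 0.56}, {"gripper": 1, "linear": [50, 225, 0], "spin": 0.7}, {"gripper": 1, "linear": [60, 270, 0], "spin": 0.84}, {"gripper": 1, "linear": [70, 315, 0], "spin": 0.98}, {"gripper": 1, "linear": [80, 360, 0], "spin": 1.12}])

```text
t: 1.7
tool_pos: [0.4683, 0.1429, 0.2984]
orientation: [0.998, -0.07, -0.0, 0.0]
wrist_force: [0.0, -0.8, 0.2]
grip_width: 0.998
```

Emit:
move_arm(plan=[{"gripper": 1, "linear": [5, 40, 0], "spin": 0.05}, {"gripper": 1, "linear": [8, 80, 0], "spin": 0.05}, {"gripper": 1, "linear": [8, 90, 0], "spin": 0.05}, {"gripper": 1, "linear": [8, 90, 0], "spin": 0.05}])

```text
t: 2.1
tool_pos: [0.4759, 0.2318, 0.2979]
orientation: [0.999, -0.047, -0.001, 0.0]
wrist_force: [-0.2, -1.1, 0.5]
grip_width: 0.997
```

Run:
```python
from h import *
c=shot('wrist'); o=ctrl.get_obs(); print(o['t'],o['tool_pos'],o['orientation'],c['xyz'],R(c).round(3).tolist(),c['fx'],c['z_map'].min())
cv2.imwrite('pics/w1.png',c['frame'][:,:,::-1])
```

```text
2.15 [0.4760794  0.23061022 0.29805172] [ 9.98854652e-01 -4.78425777e-02 -5.18075541e-04  4.51983979e-04] [0.48479009 0.30567273 0.44334248] [[0.996, -0.089, -0.029], [-0.093, -0.954, -0.285], [-0.002, 0.287, -0.958]] 341.8704731309747 0.0
```

View pics/w1.png

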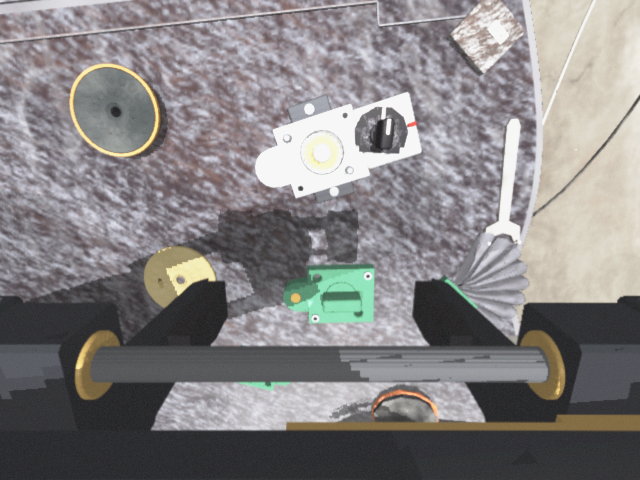

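Wrist view: housing with spring at (322,153), dowels (287,139) and (349,171), red mark (412,125), knob (386,130). The cover is at (340,295), partly under the bar.

```bash
cat > meas.py <<'E'
from h import *
def rect(q): 
    (cx,cy),(w,h),a=cv2.minAreaRect((q*1000).astype(np.float32))
    if w<h: w,h,a=h,w,a-90
    return np.round([cx,cy,w,h,a],1)
def housing(c,near,rad=.2):
    P=cloud(c); v=c['z_map']>0; 
    m=v&(np.hypot(P[...,0]-near[0],P[...,1]-near[1])<rad)
    hsv=cv2.cvtColor(c['frame'],cv2.COLOR_RGB2HSV)
    top=m&(P[...,2]>.038)&(P[...,2]<.049)&(hsv[...,1]<60)&(hsv[...,2]>150)
    print('split z',np.median(P[top][:,2]),'rect',rect(P[m&(P[...,2]>.038)&(P[...,2]<.058)][:,:2]))
    ye=m&(cv2.inRange(hsv,(18,70,120),(36,255,255))>0)&(P[...,2]>.03); 
    print('yellow',ye.sum(),P[ye].mean(0).round(4), 'box',[ (np.where(ye)[k].min(),np.where(ye)[k].max()) for k in(0,1)])
    red=m&(cv2.inRange(hsv,(0,140,80),(8,255,255))>0)&(P[...,2]>.03); print('red',red.sum(),P[red].mean(0).round(4))
    k=P[m&(P[...,2]>.078)&(P[...,2]<.1)]; print('knob',len(k),'z',np.percentile(k[:,2],[50,98]).round(4),rect(k[:,:2]),k.mean(0).round(4))
    d=P[m&(P[...,2]>.046)&(P[...,2]<.054)&(hsv[...,2]<90)]; print('disc',len(d),rect(d[:,:2]))
E
python3 - <<'E'
from meas import *
for n in('wrist','top'):
    c=dict(np.load(n+'.npz')); print(n); housing(c,(.49,.288),.14)
c=dict(np.load('wrist.npz'))
print(onz(c,[(287,139),(349,171)],.059))
E
```

```text
wrist
split z 0.04330760373323628 rect [499.  289.5 188.5  80.   12.1]
yellow 5112 [0.4988 0.2511 0.3818] box [(np.int64(149), np.int64(429)), (np.int64(75), np.int64(639))]
red 19 [0.5859 0.3075 0.0484]
knob 418 z [0.0868 0.0889] [550.8 300.7  29.3  13.2  81.6] [0.5501 0.3009 0.0865]
disc 80 [552.1 295.4  28.2  26.6   1.6]
top
split z 0.044182100866740015 rect [496.9 290.  188.6  80.1  12.5]
yellow 131 [0.4815 0.286  0.0375] box [(np.int64(236), np.int64(251)), (np.int64(275), np.int64(291))]
red 3 [0.583  0.3067 0.0494]
knob 70 z [0.089  0.0936] [548.4 301.   29.5  12.9  82.9] [0.5481 0.3007 0.0886]
disc 114 [510.  292.  132.2  55.4  16.4]
[[0.44850765 0.30445543 0.059     ]
 [0.51286932 0.26417333 0.059     ]]
```

Both views agree within 2 mm: housing origin about (0.4846, 0.286), its y axis at 12.1°, knob at (0.550, 0.3008), top 0.088, dial about +1.21 rad. Going to the knob.

Emit:
move_arm(plan=[{"gripper": 1, "linear": [37, 35, 0], "spin": -0.02}, {"gripper": 1, "linear": [74, 70, 0], "spin": -0.045}, {"gripper": 1, "linear": [74, 70, -45], "spin": -0.045}, {"gripper": 1, "linear": [74, 70, -90], "spin": -0.045}, {"gripper": 1, "linear": [74, 70, -135], "spin": -0.045}, {"gripper": 1, "linear": [74, 70, -170], "spin": -0.045}, {"gripper": 1, "linear": [74, 70, -170], "spin": -0.045}, {"gripper": 1, "linear": [74, 70, -170], "spin": -0.045}])

```text
t: 2.95
tool_pos: [0.551, 0.2993, 0.1291]
orientation: [0.997, -0.072, -0.0, 0.0]
wrist_force: [-0.1, 0.8, 0.7]
grip_width: 1.002
```

Run:
```python
from meas import *
c=shot('wrist'); o=ctrl.get_obs(); print(o['tool_pos'],o['orientation']); housing(c,(.49,.288),.14)
cv2.imwrite('pics/w2.png',c['frame'][:,:,::-1])
```

```text
[0.55203082 0.29998188 0.1308045 ] [ 9.97429060e-01 -7.16487417e-02  1.25505498e-03 -3.90082405e-04]
split z 0.043374815393033714 rect [499.5 289.3 187.9  80.7  12. ]
yellow 7104 [0.5579 0.3126 0.1813] box [(np.int64(242), np.int64(429)), (np.int64(75), np.int64(639))]
red 69 [0.5858 0.3082 0.0483]
knob 1073 z [0.087  0.0887] [551.5 301.1  29.3  12.6  81.7] [0.5517 0.3025 0.0866]
disc 3039 [551.6 304.9  57.6  48.7  -8.8]
```

View pics/w2.png

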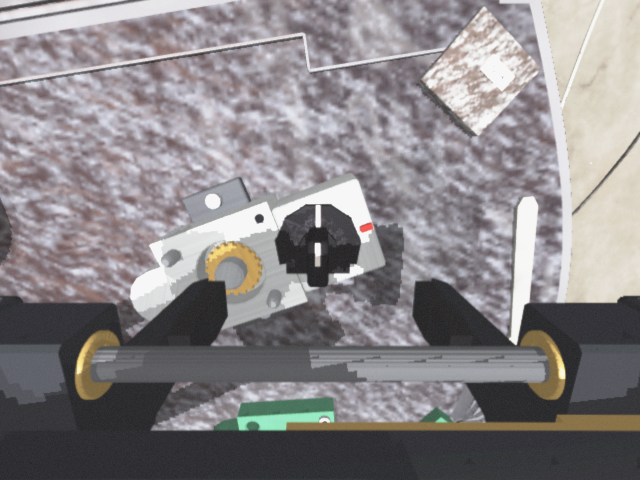

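The knob at (318,245) is centred between the fingers, with the red mark at (366,228). Descending, gripping, turning.

Emit:
move_arm(plan=[{"gripper": 1, "linear": [0, 1, -35], "spin": 0}, {"gripper": 1, "linear": [0, 1, -69], "spin": 0}, {"gripper": 1, "linear": [0, 1, -69], "spin": 0}, {"gripper": -1, "linear": [0, 1, -69], "spin": 0}, {"gripper": -1, "linear": [0, 1, -69], "spin": 0}, {"gripper": -1, "linear": [0, 1, -69], "spin": 0}, {"gripper": -1, "linear": [0, 1, -69], "spin": 0}, {"gripper": -1, "linear": [0, 1, -69], "spin": 0}], squeeze=20)

```text
t: 3.8
tool_pos: [0.5509, 0.302, 0.0606]
orientation: [0.997, -0.071, 0.001, -0.0]
wrist_force: [-0.2, 0.4, -0.2]
grip_width: 0.566
```

Emit:
move_arm(plan=[{"gripper": -1, "linear": [0, 0, 0], "spin": 0}, {"gripper": -1, "linear": [0, 0, 0], "spin": 0}, {"gripper": -1, "linear": [0, 0, 0], "spin": 0}])

```text
t: 4.1
tool_pos: [0.5504, 0.3018, 0.0595]
orientation: [0.997, -0.071, -0.0, 0.0]
wrist_force: [-0.1, 0.1, -0.2]
grip_width: 0.299
```

Emit:
move_arm(plan=[{"gripper": -1, "linear": [0, 0, 1], "spin": 0}, {"gripper": -1, "linear": [0, 0, 1], "spin": 0}, {"gripper": -1, "linear": [0, 0, 1], "spin": 0}, {"gripper": -1, "linear": [0, 0, 1], "spin": 0}])

```text
t: 4.5
tool_pos: [0.55, 0.3019, 0.0606]
orientation: [0.997, -0.071, -0.0, 0.0]
wrist_force: [-3.2, -0.0, 4.0]
grip_width: 0.141
```

Emit:
move_arm(plan=[{"gripper": -1, "linear": [0, 0, 0], "spin": -0.1}, {"gripper": -1, "linear": [0, 0, 0], "spin": -0.2}, {"gripper": -1, "linear": [0, 0, 0], "spin": -0.3}, {"gripper": -1, "linear": [0, 0, 0], "spin": -0.4}, {"gripper": -1, "linear": [0, 0, 0], "spin": -0.5}, {"gripper": -1, "linear": [0, 0, 0], "spin": -0.6}])

```text
t: 5.1
tool_pos: [0.551, 0.3014, 0.0607]
orientation: [0.931, -0.364, 0.001, 0.0]
wrist_force: [-0.0, -1.7, 0.8]
grip_width: 0.149
```

Emit:
move_arm(plan=[{"gripper": -1, "linear": [0, 0, 0], "spin": -0.1}, {"gripper": -1, "linear": [0, 0, 0], "spin": -0.2}, {"gripper": -1, "linear": [0, 0, 0], "spin": -0.3}, {"gripper": -1, "linear": [0, 0, 0], "spin": -0.4}, {"gripper": -1, "linear": [0, 0, 0], "spin": -0.5}, {"gripper": -1, "linear": [0, 0, 0], "spin": -0.61}, {"gripper": -1, "linear": [0, 0, 0], "spin": -0.61}, {"gripper": -1, "linear": [0, 0, 0], "spin": -0.61}])

```text
t: 5.9
tool_pos: [0.5516, 0.3004, 0.0606]
orientation: [0.78, -0.626, 0.001, 0.0]
wrist_force: [0.5, -4.5, 0.1]
grip_width: 0.143
```

Emit:
move_arm(plan=[{"gripper": 1, "linear": [0, 0, 0], "spin": 0}, {"gripper": 1, "linear": [0, 0, 0], "spin": 0}, {"gripper": 1, "linear": [0, 0, 0], "spin": 0}, {"gripper": 1, "linear": [0, 0, 0], "spin": 0}, {"gripper": 1, "linear": [0, 0, 40], "spin": 0}, {"gripper": 1, "linear": [0, 0, 80], "spin": 0}, {"gripper": 1, "linear": [0, 0, 120], "spin": 0}, {"gripper": 1, "linear": [0, 0, 160], "spin": 0}])

```text
t: 6.7
tool_pos: [0.5502, 0.3019, 0.2221]
orientation: [0.78, -0.626, -0.0, -0.0]
wrist_force: [-0.2, 1.1, -0.1]
grip_width: 0.843
```

Emit:
move_arm(plan=[{"gripper": 1, "linear": [-25, -40, 15], "spin": -0.1}, {"gripper": 1, "linear": [-50, -80, 30], "spin": -0.2}, {"gripper": 1, "linear": [-80, -115, 45], "spin": -0.28}, {"gripper": 1, "linear": [-90, -150, 60], "spin": -0.28}, {"gripper": 1, "linear": [-100, -155, 60], "spin": -0.28}, {"gripper": 1, "linear": [-100, -155, 60], "spin": -0.28}])

```text
t: 7.3
tool_pos: [0.45, 0.1464, 0.281]
orientation: [-0.685, 0.729, -0.0, 0.001]
wrist_force: [0.4, 0.1, 0.5]
grip_width: 0.999
```

```bash
cat >> meas.py <<'E'
def cover(c,near,rad=.11):
    P=cloud(c); v=c['z_map']>0; 
    m=v&(np.hypot(P[...,0]-near[0],P[...,1]-near[1])<rad)
    hsv=cv2.cvtColor(c['frame'],cv2.COLOR_RGB2HSV); g=m&(cv2.inRange(hsv,(60,80,30),(95,255,255))>0)
    z0=np.percentile(P[g][:,2],50); print('n',g.sum(),'plate z',z0)
    q=P[m&(abs(P[...,2]-z0)<.005)][:,:2]; print('plate',rect(q),'len 125 -> centre is +17.5 from rect centre towards +y')
    t=P[g&(P[...,2]>z0+.026)&(P[...,2]<z0+.036)]; print('rib',len(t),t.mean(0).round(4),rect(t[:,:2]))
E
python3 - <<'E'
from meas import *
c=shot('wrist'); o=ctrl.get_obs(); print(o['t'],o['tool_pos'],o['orientation'])
cover(c,(.475,.094)); cv2.imwrite('pics/w3.png',c['frame'][:,:,::-1])
housing(c,(.49,.288),.14)
t=shot('top'); cover(t,(.475,.094));housing(t,(.49,.288),.14)
E
```

```text
7.35 [0.45035146 0.14706644 0.28053388] [-6.84895773e-01  7.28640926e-01  7.16058255e-06  4.25523069e-04]
n 5614 plate z 0.01767640583919719
plate [475.7  93.1 123.7  80.3  -3.9] len 125 -> centre is +17.5 from rect centre towards +y
rib 746 [0.4936 0.0924 0.0471] [493.3  92.   49.2  18.   -4. ]
split z 0.0432951982880766 rect [499.  289.  188.7  81.   11.9]
yellow 778 [0.4804 0.2127 0.2793] box [(np.int64(162), np.int64(428)), (np.int64(75), np.int64(300))]
red 34 [0.586  0.3067 0.0484]
knob 551 z [0.0866 0.0886] [551.2 299.4  30.   13.1  13.9] [0.5511 0.2981 0.0858]
disc 649 [554.6 300.3  58.5  47.  -77.6]
n 54 plate z 0.019621790450118026
plate [415.6  95.9  32.2   9.2 -84.1] len 125 -> centre is +17.5 from rect centre towards +y
rib 0 [nan nan nan] [0. 0. 0. 0. 0.]
split z 0.044177001203463684 rect [496.7 289.8 188.3  79.9  12.2]
yellow 131 [0.4817 0.2861 0.0366] box [(np.int64(236), np.int64(251)), (np.int64(275), np.int64(291))]
red 3 [0.5831 0.3068 0.0488]
knob 66 z [0.087  0.0928] [548.5 300.6  29.7  13.   11.3] [0.5482 0.3006 0.087 ]
disc 130 [540.8 294.9  69.2  61.6   4.1]meas.py:23: RuntimeWarning: Mean of empty slice.
  t=P[g&(P[...,2]>z0+.026)&(P[...,2]<z0+.036)]; print('rib',len(t),t.mean(0).round(4),rect(t[:,:2]))
  ret = um.true_divide(
```

View pics/w3.png

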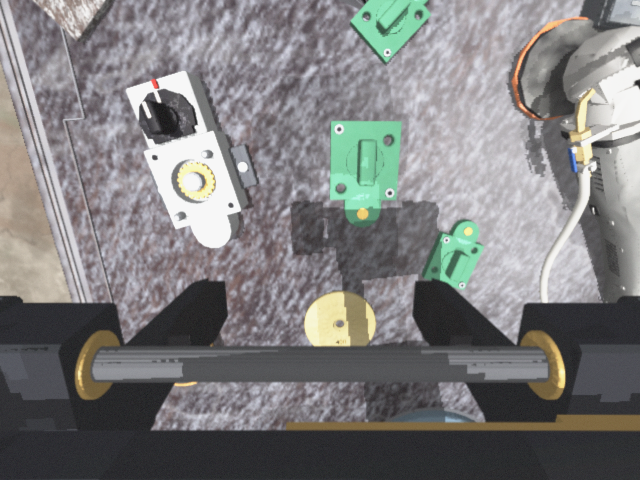

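The pointer at (153,100) now lines up with the red mark (155,85): knob angle 11–14° against the housing's 12°. The rib of the cover (367,162) is at (0.4934, 0.092), top 0.047, angle −4°. Grasping it.

Emit:
move_arm(plan=[{"gripper": 1, "linear": [22, -28, -20], "spin": -0.01}, {"gripper": 1, "linear": [43, -55, -50], "spin": -0.01}, {"gripper": 1, "linear": [43, -55, -95], "spin": -0.01}, {"gripper": 1, "linear": [43, -55, -140], "spin": -0.01}, {"gripper": 1, "linear": [43, -55, -185], "spin": -0.01}, {"gripper": 1, "linear": [43, -55, -225], "spin": -0.01}, {"gripper": 1, "linear": [43, -55, -225], "spin": -0.01}, {"gripper": 1, "linear": [43, -55, -225], "spin": -0.01}])

```text
t: 8.2
tool_pos: [0.4931, 0.0927, 0.0549]
orientation: [-0.682, 0.731, 0.001, -0.001]
wrist_force: [0.6, 1.1, 0.7]
grip_width: 0.999
```

Run:
```python
from meas import *
c=shot('wrist'); o=ctrl.get_obs(); print(o['t'],o['tool_pos'],o['orientation'],o['wrist_force'])
cover(c,(.475,.094))
```

```text
8.25 [0.49459815 0.09242921 0.0565469 ] [-6.81858875e-01  7.31483581e-01 -3.15910297e-04  3.81795371e-04] [1.44971659 0.04068404 0.32503662]
n 20070 plate z 0.017708774088058946
plate [475.9  93.  124.6  80.4  -3.9] len 125 -> centre is +17.5 from rect centre towards +y
rib 3260 [0.4952 0.0918 0.0471] [493.5  91.9  49.6  18.   -4.2]
```

Emit:
move_arm(plan=[{"gripper": 1, "linear": [0, 0, -15], "spin": 0}, {"gripper": 1, "linear": [0, 0, -30], "spin": 0}, {"gripper": 1, "linear": [0, 0, -30], "spin": 0}, {"gripper": -1, "linear": [0, 0, -30], "spin": 0}, {"gripper": -1, "linear": [0, 0, -30], "spin": 0}, {"gripper": -1, "linear": [0, 0, -30], "spin": 0}, {"gripper": -1, "linear": [0, 0, -30], "spin": 0}, {"gripper": -1, "linear": [0, 0, -30], "spin": 0}], squeeze=50)

```text
t: 9.05
tool_pos: [0.4937, 0.0918, 0.0259]
orientation: [-0.681, 0.732, -0.0, 0.0]
wrist_force: [-0.2, 0.7, 0.3]
grip_width: 0.571
```

Emit:
move_arm(plan=[{"gripper": -1, "linear": [0, 0, 0], "spin": 0}, {"gripper": -1, "linear": [0, 0, 0], "spin": 0}, {"gripper": -1, "linear": [0, 0, 0], "spin": 0}, {"gripper": -1, "linear": [0, 0, 0], "spin": 0}, {"gripper": -1, "linear": [0, 0, 0], "spin": 0}, {"gripper": -1, "linear": [0, 0, 0], "spin": 0}, {"gripper": -1, "linear": [0, 0, 0], "spin": 0}])

```text
t: 9.75
tool_pos: [0.4934, 0.0918, 0.0255]
orientation: [-0.682, 0.732, 0.0, -0.0]
wrist_force: [1.3, -0.4, -1.2]
grip_width: 0.196
```

Emit:
move_arm(plan=[{"gripper": -1, "linear": [0, 0, 20], "spin": 0}, {"gripper": -1, "linear": [0, 0, 50], "spin": 0}, {"gripper": -1, "linear": [0, 0, 85], "spin": 0}, {"gripper": -1, "linear": [0, 0, 120], "spin": 0}, {"gripper": -1, "linear": [0, 0, 150], "spin": 0}, {"gripper": -1, "linear": [0, 0, 150], "spin": 0}, {"gripper": -1, "linear": [0, 0, 150], "spin": 0}])

```text
t: 10.45
tool_pos: [0.4932, 0.0918, 0.1751]
orientation: [-0.681, 0.732, -0.0, 0.0]
wrist_force: [-0.9, -0.4, -3.2]
grip_width: 0.2
```

Emit:
move_arm(plan=[{"gripper": -1, "linear": [-1, 30, 0], "spin": 0.05}, {"gripper": -1, "linear": [-2, 60, 0], "spin": 0.1}, {"gripper": -1, "linear": [-4, 95, 0], "spin": 0.15}, {"gripper": -1, "linear": [-6, 130, 0], "spin": 0.2}, {"gripper": -1, "linear": [-8, 165, 0], "spin": 0.25}, {"gripper": -1, "linear": [-9, 194, 0], "spin": 0.28}, {"gripper": -1, "linear": [-9, 194, 0], "spin": 0.28}, {"gripper": -1, "linear": [-9, 194, 0], "spin": 0.28}])

```text
t: 11.25
tool_pos: [0.4828, 0.2856, 0.1729]
orientation: [0.777, -0.629, -0.001, 0.002]
wrist_force: [-0.4, -0.1, -2.9]
grip_width: 0.199
```

Run:
```python
from meas import *
c=shot('wrist'); o=ctrl.get_obs(); print(o['t'],o['tool_pos'],o['orientation'],o['wrist_force'],o['grip_width'])
cover(c,(.485,.286)); housing(c,(.49,.288),.14)
s=shot('scene')
cv2.imwrite('pics/w4.png',np.hstack([c['frame'][:,150:500],s['frame'][130:430,200:500].repeat(1,0)[:300].copy() if 0 else cv2.resize(s['frame'][150:350,170:370],(450,480))])[:,:,::-1])
```

```text
11.3 [0.48324223 0.28499723 0.17336589] [ 0.77694209 -0.62956896 -0.00087141  0.00177492] [-0.06419489 -0.68943632 -3.17100337] 0.1978425733656038
n 18633 plate z 0.16498899686019192
plate [466.  282.  124.1  80.4  12.3] len 125 -> centre is +17.5 from rect centre towards +y
rib 3234 [0.492  0.2875 0.1944] [490.5 287.3  34.8  17.8  12.8]
split z 0.04329366723850758 rect [529.2 295.5 126.9  80.2  11.6]
yellow 5519 [0.4973 0.2844 0.2521] box [(np.int64(331), np.int64(429)), (np.int64(109), np.int64(518))]
red 59 [0.5859 0.3073 0.0482]
knob 911 z [0.0871 0.0888] [551.5 300.2  29.1  12.7  12.1] [0.5517 0.3003 0.0869]
disc 234 [547.2 295.   46.   28.7 -81.1]
```

View pics/w4.png

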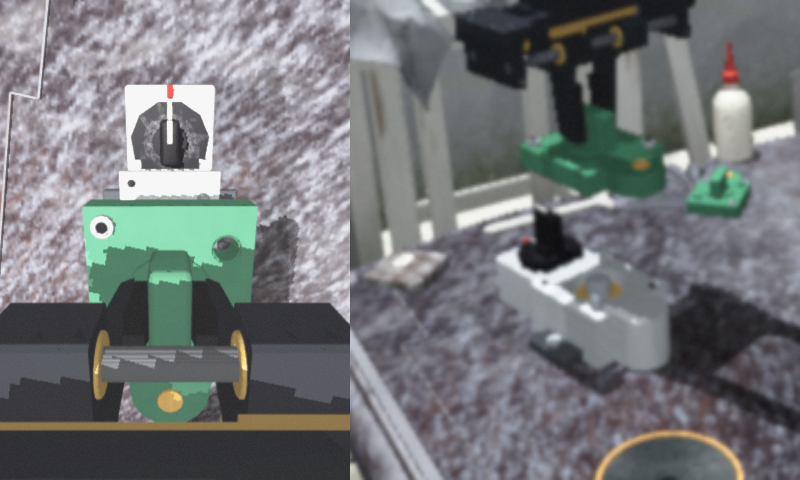

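The cover is held level above the lower half (angle 12.3°), and the dial is still on its mark at (170,92). Correction: +1.9, +0.5 mm. Lowering to just above the dowels.

Emit:
move_arm(plan=[{"gripper": -1, "linear": [2, 0.5, -20], "spin": -0.004}, {"gripper": -1, "linear": [2, 0.5, -40], "spin": -0.004}, {"gripper": -1, "linear": [2, 0.5, -60], "spin": -0.004}, {"gripper": -1, "linear": [2, 0.5, -80], "spin": -0.004}, {"gripper": -1, "linear": [2, 0.5, -80], "spin": -0.004}, {"gripper": -1, "linear": [2, 0.5, -80], "spin": -0.004}])

```text
t: 11.95
tool_pos: [0.4864, 0.2853, 0.0954]
orientation: [0.775, -0.632, -0.0, 0.001]
wrist_force: [0.6, -0.6, -1.6]
grip_width: 0.2
```

Run:
```python
from meas import *
for i in range(2):
    c=shot('wrist'); o=ctrl.get_obs(); print(o['t'],o['tool_pos'],o['orientation'],o['wrist_force'],o['grip_width'])
    cover(c,(.485,.286)); housing(c,(.49,.288),.14)
```

```text
12.0 [0.48713778 0.28575298 0.09632208] [ 7.75309861e-01 -6.31580925e-01  2.37629744e-04 -3.14878738e-04] [ 0.0809549  -0.30821152 -2.17886115] 0.2061390819116805
n 18587 plate z 0.0875595855635638
plate [487.5 285.6 161.1  80.6  11.9] len 125 -> centre is +17.5 from rect centre towards +y
rib 3246 [0.4955 0.2872 0.117 ] [494.1 286.9  34.5  17.8  12.4]
split z 0.04325252824101761 rect [544.2 298.2  98.3  80.   10.1]
yellow 5617 [0.5005 0.2843 0.1746] box [(np.int64(331), np.int64(429)), (np.int64(109), np.int64(518))]
red 125 [0.5859 0.3072 0.0484]
knob 18127 z [0.0874 0.0945] [487.5 285.6 161.1  80.6  11.9] [0.5028 0.2893 0.0876]
disc 791 [545.  293.4  51.8  39.3 -29.2]
12.05 [0.48745576 0.28607734 0.09680597] [ 7.75402832e-01 -6.31466208e-01  5.09527984e-04 -7.85190071e-04] [ 0.024036    0.48317605 -2.3020399 ] 0.19809022768916715
n 18553 plate z 0.08845458195837994
plate [487.6 285.9 160.6  80.7  11.8] len 125 -> centre is +17.5 from rect centre towards +y
rib 3248 [0.4962 0.2877 0.1179] [493.  294.5  34.6  32.6  12.7]
split z 0.04323396122604051 rect [544.9 298.   97.8  80.1   9.6]
yellow 5640 [0.5012 0.2848 0.1756] box [(np.int64(331), np.int64(429)), (np.int64(109), np.int64(518))]
red 112 [0.5857 0.3071 0.0483]
knob 18062 z [0.0882 0.0937] [487.7 285.9 160.6  80.7  11.8] [0.5035 0.2897 0.0883]
disc 796 [546.7 294.3  51.6  42.2 -22.6]
```

Emit:
move_arm(plan=[{"gripper": -1, "linear": [0, 0, 0], "spin": 0}, {"gripper": -1, "linear": [0, 0, 0], "spin": 0}, {"gripper": -1, "linear": [0, 0, 0], "spin": 0}])

```text
t: 12.35
tool_pos: [0.4868, 0.2865, 0.0962]
orientation: [0.776, -0.631, 0.0, -0.0]
wrist_force: [-0.3, 0.6, -2.2]
grip_width: 0.202
```

Emit:
move_arm(plan=[{"gripper": -1, "linear": [0, 0, 0], "spin": 0}])

```text
t: 12.45
tool_pos: [0.4865, 0.2864, 0.0959]
orientation: [0.776, -0.631, 0.0, -0.0]
wrist_force: [-0.3, 0.5, -2.6]
grip_width: 0.201
```

Emit:
move_arm(plan=[{"gripper": -1, "linear": [0, 0, 0], "spin": 0}])

```text
t: 12.55
tool_pos: [0.4864, 0.2864, 0.0956]
orientation: [0.776, -0.631, -0.0, -0.0]
wrist_force: [-0.0, -0.2, -3.1]
grip_width: 0.2
```

Emit:
move_arm(plan=[{"gripper": -1, "linear": [0, 0, 0], "spin": 0}])

```text
t: 12.65
tool_pos: [0.4865, 0.2863, 0.0956]
orientation: [0.776, -0.631, -0.0, -0.0]
wrist_force: [-0.0, 0.3, -2.6]
grip_width: 0.201
```

Emit:
move_arm(plan=[{"gripper": -1, "linear": [0, 0, 0], "spin": 0}])

```text
t: 12.75
tool_pos: [0.4864, 0.2863, 0.0955]
orientation: [0.776, -0.631, -0.0, 0.0]
wrist_force: [0.4, 0.1, -3.5]
grip_width: 0.197
```

Emit:
move_arm(plan=[{"gripper": -1, "linear": [-1.5, 0, 10], "spin": 0.005}, {"gripper": -1, "linear": [-1.5, 0, 10], "spin": 0.005}, {"gripper": -1, "linear": [-1.5, 0, 10], "spin": 0.005}, {"gripper": -1, "linear": [-1.5, 0, 10], "spin": 0.005}, {"gripper": -1, "linear": [-1.5, 0, 10], "spin": 0.005}, {"gripper": -1, "linear": [-1.5, 0, 10], "spin": 0.005}])

```text
t: 13.35
tool_pos: [0.4848, 0.2862, 0.1054]
orientation: [0.777, -0.629, -0.0, 0.0]
wrist_force: [0.1, -0.5, -2.2]
grip_width: 0.2
```

Run:
```python
from meas import *
c=shot('wrist'); o=ctrl.get_obs(); print(o['t'],o['tool_pos'],o['orientation'],o['wrist_force'],o['grip_width'])
cover(c,(.485,.286),.09); 
P=cloud(c);k=P[(c['z_map']>0)&(np.hypot(P[...,0]-.551,P[...,1]-.3003)<.03)&(P[...,2]>.078)&(P[...,2]<.093)]; print('knob',rect(k[:,:2]))
```

```text
13.4 [0.48486319 0.2862428  0.10540725] [ 7.77252095e-01 -6.29189284e-01 -8.87651476e-05  1.35180472e-04] [ 0.30802595 -0.14875061 -2.90597182] 0.19790522291653465
n 18585 plate z 0.09751757008395084
plate [467.8 282.5 124.7  80.3  12.3] len 125 -> centre is +17.5 from rect centre towards +y
rib 3245 [0.4939 0.2882 0.1269] [490.8 295.3  34.6  32.9  11.9]
knob [547.  299.3  38.7  38.1  12.1]
```

Camera and arm agree: cover centre (0.4849, 0.2862), right on the seat. Lowering onto the dowels slowly.

Emit:
move_arm(plan=[{"gripper": -1, "linear": [0, 0, -8], "spin": 0}, {"gripper": -1, "linear": [0, 0, -15], "spin": 0}, {"gripper": -1, "linear": [0, 0, -20], "spin": 0}, {"gripper": -1, "linear": [0, 0, -24], "spin": 0}, {"gripper": -1, "linear": [0, 0, -28], "spin": 0}, {"gripper": -1, "linear": [0, 0, -28], "spin": 0}, {"gripper": -1, "linear": [0, 0, -28], "spin": 0}])

```text
t: 14.1
tool_pos: [0.485, 0.2863, 0.0776]
orientation: [0.777, -0.629, 0.0, -0.0]
wrist_force: [0.7, -0.2, -2.7]
grip_width: 0.201
```

Emit:
move_arm(plan=[{"gripper": -1, "linear": [0, 0, -2], "spin": 0}, {"gripper": -1, "linear": [0, 0, -4], "spin": 0}, {"gripper": -1, "linear": [0, 0, -4], "spin": 0}, {"gripper": -1, "linear": [0, 0, -4], "spin": 0}])

```text
t: 14.5
tool_pos: [0.4855, 0.2865, 0.0743]
orientation: [0.777, -0.629, 0.0, -0.0]
wrist_force: [-0.2, -0.9, 3.0]
grip_width: 0.199
```

Emit:
move_arm(plan=[{"gripper": -1, "linear": [0, 0, -1], "spin": 0}, {"gripper": -1, "linear": [0, 0, -2], "spin": 0}, {"gripper": -1, "linear": [0, 0, -3], "spin": 0}, {"gripper": -1, "linear": [0, 0, -3], "spin": 0}, {"gripper": -1, "linear": [0, 0, -3], "spin": 0}])

```text
t: 15.0
tool_pos: [0.4855, 0.2865, 0.0711]
orientation: [0.777, -0.629, 0.0, -0.001]
wrist_force: [-0.7, -0.5, 6.2]
grip_width: 0.204
```

Emit:
move_arm(plan=[{"gripper": -1, "linear": [0, 0, -1], "spin": 0}, {"gripper": -1, "linear": [0, 0, -2], "spin": 0}, {"gripper": -1, "linear": [0, 0, -3], "spin": 0}, {"gripper": -1, "linear": [0, 0, -3], "spin": 0}, {"gripper": -1, "linear": [0, 0, -3], "spin": 0}])

```text
t: 15.5
tool_pos: [0.4856, 0.2865, 0.0695]
orientation: [0.777, -0.629, 0.0, -0.0]
wrist_force: [-6.4, -2.5, 17.1]
grip_width: 0.199
```

Emit:
move_arm(plan=[{"gripper": -1, "linear": [-0.7, -0.2, -0.5], "spin": 0}, {"gripper": -1, "linear": [-0.7, -0.2, -1], "spin": 0}, {"gripper": -1, "linear": [-0.7, -0.2, -1.5], "spin": 0}, {"gripper": -1, "linear": [-0.7, -0.2, -1.5], "spin": 0}, {"gripper": -1, "linear": [-0.7, -0.2, -1.5], "spin": 0}])

```text
t: 16.0
tool_pos: [0.4856, 0.2865, 0.0695]
orientation: [0.777, -0.629, 0.001, -0.001]
wrist_force: [-8.2, -3.8, 26.2]
grip_width: 0.198
```

Run:
```python
from meas import *
c=shot('wrist'); o=ctrl.get_obs(); print(o['t'],o['tool_pos'],o['orientation'],o['wrist_force'],o['wrist_torque'],o['grip_width'])
P=cloud(c); hsv=cv2.cvtColor(c['frame'],cv2.COLOR_RGB2HSV)
g=(c['z_map']>0)&(cv2.inRange(hsv,(60,80,30),(95,255,255))>0)&(abs(P[...,2]-.062)<.006)&(np.hypot(P[...,0]-.47,P[...,1]-.283)<.09)
p=P[g]; print('plate z',np.median(p[:,2]),rect(p[:,:2])); A=np.c_[p[:,:2]-p[:,:2].mean(0),np.ones(len(p))]; print('slope',np.linalg.lstsq(A,p[:,2],rcond=None)[0])
k=P[(c['z_map']>0)&(np.hypot(P[...,0]-.551,P[...,1]-.3003)<.03)&(P[...,2]>.08)&(P[...,2]<.093)]; print('knob',rect(k[:,:2]))
s=shot('scene'); a=cv2.resize(s['frame'][200:330,200:360],(440,358)); b=c['frame'][60:418,140:500]
cv2.imwrite('pics/w5.png',np.hstack([b,a])[:,:,::-1])
```

```text
16.05 [0.48559182 0.28648183 0.06944521] [ 0.77737234 -0.62903932  0.00087369 -0.00101369] [-7.84411527 -3.36036575 26.91916342] [-0.60479889  1.38671051 -0.00572772] 0.1973085846659218
plate z 0.06147102573865129 [469.6 283.1 122.4  80.3  12.1]
slope [-0.00380256  0.00096668  0.06148402]
knob [551.4 300.4  29.6  12.8  12.9]
```

View pics/w5.png

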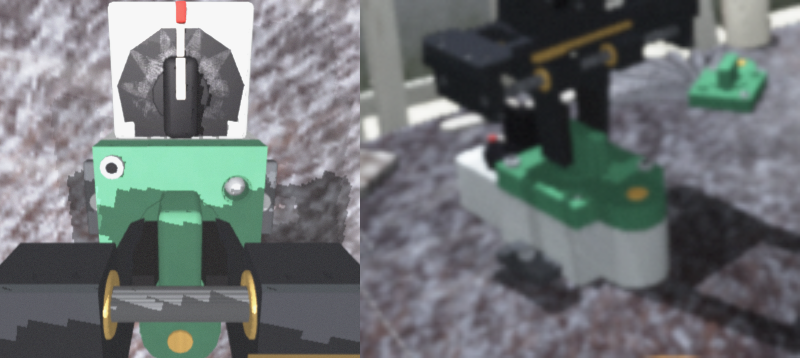

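The picture shows the joint closed with no visible gap. A dowel shows through its hole at (236,187), and the pointer (180,60) is on the red mark (181,10). TCP height stayed at 0.0695 while the force rose from 17 to 26 N, so this is hard contact. Letting it settle, then handing in.

Emit:
move_arm(plan=[{"gripper": -1, "linear": [0, 0, 0], "spin": 0}, {"gripper": -1, "linear": [0, 0, 0], "spin": 0}, {"gripper": -1, "linear": [0, 0, 0], "spin": 0}, {"gripper": -1, "linear": [0, 0, 0], "spin": 0}])

```text
t: 16.5
tool_pos: [0.4856, 0.2865, 0.0695]
orientation: [0.777, -0.629, 0.001, -0.001]
wrist_force: [-8.0, -4.6, 26.9]
grip_width: 0.195
```

```bash
python3 -c "
from workcell import ctrl
o=ctrl.get_obs(); print(o['t'],o['tool_pos'],o['wrist_force'],o['grip_width'])
if 18<o['wrist_force'][2]<45 and o['tool_pos'][2]<.0705: print(ctrl.finish_job())"
```

```text
16.5 [0.4856     0.28648433 0.06945255] [-8.00630905 -4.59329878 26.92813474] 0.19528776041668544
the job is handed in; nothing more can be done
None
```

I turned the dial onto its mark, then lifted the large green cover and threaded it on both dowels. I pressed it shut and handed the job in at 16.5 s, still holding it. No verdict is reported, so the result rests on my own checks below.

- **Joint:** the cover's plate top stood about 18.2 mm above the split plane, so the gap is about 0.2 mm. Its tilt was about 0.004 rad.
- **Press:** the wrist read about 27 N upward and steady, with the tool height no longer changing. Allowing for the cover's weight and the spring, I estimate roughly 18 N of cover on housing.
- **Seat:** the tool stood about 0.8 mm from the measured seat, and the cover's angle was 12.1° against the housing's 12.0°.
- **Dial:** the knob read 12.9° against the housing's 12.0°, about 0.02 rad off its mark.
- **Bystanders:** the planned paths kept clear of them and there was no unexpected contact, but I did not measure their positions again at the end.

**Disagreements:** the top camera placed the housing about 2 mm from where the wrist camera did, within the stated calibration, and I used the wrist camera. A sideways force of 8–9 N from the dowels remained at the end; a small shift meant to relieve it did not.

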